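# Clip the snail scoop into its holder

## Task

Take the serving scoop off its white rest and stow it in the clip holder, with its bowl upward over the drip dish: press its handle down between the spring fingers until both clips have snapped shut around it, stop pushing as soon as they have, and let go. Press gently, under about 20 N, do not drop it in, and leave the other things on the stall alone.

Things in the scene. Friction and masses are not known exactly. Their poses are not given: they have to be found in the camera images.
- scoop: Steel serving scoop, about 0.2 kg (varies): round handle 20 mm thick (x = -125 to +105 mm, with a 28 mm ball on its rear end) with a ribbed black rubber sleeve in the middle, 25 mm thick and 56 mm long, where to grip, near the balance point. Origin: on the handle's axis at the sleeve's middle; x along the handle towards the bowl, z up out of the bowl's mouth.
- bowl (a point): Centre of the scoop's open round bowl, at the height of the handle's axis, 140 mm from the sleeve's middle. The bowl is 72 mm across; its rim is 5 mm above and its bottom 29 mm below this point.
- handle_front (a point): Point on the handle's axis, 55 mm from the sleeve's middle towards the bowl (scoop axes). It belongs in the front clip.
- handle_rear (a point): Point on the handle's axis, 55 mm from the sleeve's middle away from the bowl (scoop axes). It belongs in the rear clip.
- rest: White plastic rest, fixed, on which the scoop lies at the start, bowl towards +x: plate 150 x 75 x 10 mm with two cheeks 44 mm wide, 12 mm thick and 43 mm high at x = -60 and +60 mm, with open notches 23 mm wide and 8 mm deep. The handle's axis lies 45 mm above the table. Origin: centre of the underside.
- holder: Clip holder, fixed: aluminium base plate 70 mm wide and 10 mm high, two steel spring clips at x = -55 (rear) and +55 mm (front), a drip dish beyond the front one. The sleeve goes in the 94 mm gap between the clips; it is too thick for them. Origin: on the table under the middle between the clips; x along the stowed handle towards the dish, z up. The stowed handle's axis is 85 mm up.
- front_clip_home (a point): Where the handle's axis lies when home in the front clip, next to the drip dish (holder axes; moves with the clip). The clip is 16 mm wide along the handle, its floor 10 mm below this point. Two spring fingers have rolled lips 7 mm above it, 15 mm apart, and flared tips 20 mm above it that lead the handle in; a handle laid in the mouth rests about 15 mm above this point.
- rear_clip_home (a point): The same point of the rear clip, made alike. Passing the lips takes some 5 to 9 N per clip (varies); the handle then snaps down by itself. Each clip stands on its own sprung post that sinks softly under the push (hard stop at 28 mm) and springs back at the snap, so the handle must go well below where this point rests, how far must be felt. Pushing on deeper after the snap strains the posts.
- drip_dish (a point): Centre of the floor of the holder's square steel drip dish (110 x 100 mm, 13 mm high, at holder x = +155 mm), 4 mm above the table; the bowl belongs above it.
- tin_cup: Bystander, leave alone: small steel cup, 66 mm across, 70 mm high. Origin: centre of its underside.
- snack_plate: Bystander, leave alone: blue plate, 100 mm across, 18 mm high. Origin: centre of its underside.
- pepper_jar: Bystander, leave alone: small amber jar, 52 mm across, 75 mm high. Origin: centre of its underside.
- sauce_bottle: Bystander, leave alone: green glass bottle, 60 mm across, 190 mm high. Origin: centre of its underside.
- steel_bowl: Bystander, leave alone: steel bowl, 140 mm across, 60 mm high. Origin: centre of its underside.
- soap_tin: Bystander, leave alone: yellow tin, 90 x 60 x 35 mm. Origin: centre of its underside.
Things that resemble listed ones, but are neither listed nor needed, are in the scene too. Leave any orange look-alike of the rest alone.

How it is judged:
On the way, in this order (a step that is already met when the one before it is completed fails the run):
1. the scoop is lifted clear of its rest (height (world z) of scoop above 0.11 m and contact force between scoop and rest below 0.1 N), for 0.1 s.
2. the gripper's fingers press or hold the scoop while its handle is home in at least one clip (((x of handle_front in the frame of front_clip_home between -0.02 and 0.02 m and y of handle_front in the frame of front_clip_home between -0.003 and 0.003 m and z of handle_front in the frame of front_clip_home between -0.003 and 0.003 m) or (x of handle_rear in the frame of rear_clip_home between -0.02 and 0.02 m and y of handle_rear in the frame of rear_clip_home between -0.003 and 0.003 m and z of handle_rear in the frame of rear_clip_home between -0.003 and 0.003 m)) and contact force between the fingers and scoop above 0.5 N), for 0.05 s.
At the end, for the whole second after the job is handed in: The handle is home in both clips (axis within 3 mm across and in height of each clip's home point, within 20 mm along), bowl end over the drip dish and mouth up within 0.5 rad, scoop released and at rest (x of handle_front in the frame of front_clip_home between -0.02 and 0.02 m and y of handle_front in the frame of front_clip_home between -0.003 and 0.003 m and z of handle_front in the frame of front_clip_home between -0.003 and 0.003 m and x of handle_rear in the frame of rear_clip_home between -0.02 and 0.02 m and y of handle_rear in the frame of rear_clip_home between -0.003 and 0.003 m and z of handle_rear in the frame of rear_clip_home between -0.003 and 0.003 m and angle between scoop's own z axis and vertical below 0.5 rad and linear speed of scoop below 0.02 m/s and contact force between the fingers and scoop below 0.1 N and horizontal distance between drip_dish and bowl below 0.045 m); the robot touches nothing.
It fails at once if the scoop pushes on the holder with more than 25 N (contact force between scoop and holder above 25 N).
It fails at once if pushing went on after both clips had snapped: the handle home in both and either clip more than 21.5 mm below its resting height ((x of handle_front in the frame of front_clip_home between -0.02 and 0.02 m and y of handle_front in the frame of front_clip_home between -0.003 and 0.003 m and z of handle_front in the frame of front_clip_home between -0.003 and 0.003 m) and (x of handle_rear in the frame of rear_clip_home between -0.02 and 0.02 m and y of handle_rear in the frame of rear_clip_home between -0.003 and 0.003 m and z of handle_rear in the frame of rear_clip_home between -0.003 and 0.003 m) and height (world z) of any of front_clip_home, rear_clip_home below 0.0635 m).
It fails at once if the gripper pushes on the holder with more than 25 N (contact force between any of the arm, the fingers and holder above 25 N).
It fails at once if a bystander is moved by more than 20 mm (distance of any of tin_cup, snack_plate, pepper_jar, sauce_bottle, steel_bowl, soap_tin from where it was at the start of the episode above 0.02 m).
It also fails if it takes over 69 s, if anything falls off the work surface, if the arm or the gripper's body presses on something with over 40 N, if the wrist force passes 120 N, or if a joint passes its speed limit or range.

## Robot

A 6-joint arm with a two-finger parallel gripper is mounted at the origin on the work surface. World frame = base frame: x ahead of the robot, y to its left, z up, the work surface at z = 0. Lengths are in m, angles in rad, forces in N, time in s.
With the tool pointing down it reaches from about 0.325 to 0.9 m from the base axis. Payload 6.1 kg.
Tool frame: the origin (TCP) lies at the very end of the fingers, on their centre line; the grasp point (between the pads) lies 19 mm behind it; z points along the fingers, y is the line along which they close (so a half turn about z gives the same grasp; the last joint's range is limited). The gripper opens to 85 mm and grips with 20 to 120 N. Pads are 22 mm wide; open, the fingers measure 114 mm over their backs; the gripper's body (76 mm by 85 mm) begins 54 mm behind the grasp point. The pads swing forward as they close: fully open they stand 13 mm farther back than shut.
Start: joints at [1.075, 0.22, 1.526, -0, 1.395, -0.126], TCP at [0.226, 0.583, 0.231] pointing down, gripper open.
Joint ranges: [-2.98, 2.98], [-0.91, 2.08], [0.09, 2.57], [-1.24, 4.39], [0.2, 2.65], [-2.68, 2.68]. Speed limits (rad/s): [2.57, 2.57, 3.01, 3.14, 3.14, 3.14].

## Interface

Orientations are given as a unit quaternion [w, x, y, z].
In Python, from bench import arm gives the robot as it stands.
- The arm moves only by the tool arm_command, never from a script. Its arguments are lists of equal length, an entry for each row: "grip": the finger opening in m, from 0 to 0.0854; "slide": the shift along the world's x, y, z in m, a list of three; "delta_rot": the turn, a rotation vector about the world's x, y, z in rad, a list of three. A call has 1 to 12 rows; each row shifts and turns the commanded pose from where the row before left it; what a row does not reach is not made up. A row lasts 1/8 s, in which the tool goes at most 62.5 mm and 10.7 degrees, less where a joint would pass 70% of its speed; a pose out of reach is approached as far as the arm can. A call is refused whole if a number of a shift passes 0.0625 or a number of a turn 0.188, either way. A call with a gripper value outside its range is refused whole. The fingers move at their own pace and stop on an object; the grip force is fixed at half the most. Time passes only in rows, so rows that do not move let the fingers close. It gives the time, the measured TCP pose, the force, the opening and the grip force at its end, in the units of the state.
- arm.get_obs(): the state, without advancing time (a new reading comes with each control period).
- arm.capture(name): name is "side" or "top" or "wrist"; returns a dict with "frame" (480x640x3 uint8, red, green, blue), "vfov" (degrees; the focal length in pixels is half the picture's height over the tangent of half this angle, whatever the lens; pixels are square), "cx", "cy" (the principal point, pixels), "view" (4x4, takes a point from world to camera coordinates); the wrist camera has in their place "mount" (4x4, takes a point from camera to tool coordinates, whose origin is the TCP and whose axes are the flange's). Camera axes: x right, y down, z forward; pixel columns grow to the right and rows downward; lengths in m; the calibration is good to about 2 mm. A picture is of the moment at which its call begins: read the wrist's pose just before it. There is no depth.
- arm.sign_off(): hands the job in; it is judged then, once.
The state is a dict: "clock": time; "qpos": joint angles; "dq": joint speeds; "joint_torque": joint torques, N m; "eef_pos": TCP position; "orientation": TCP orientation; "contact_force": force on the tool from outside, world axes, zero at the start; "wrist_torque": the same for the moment, N m; "width": opening from 0.0 (shut) to 1.0 (fully open); "finger_force": force on a finger pad.
Only numpy, scipy, OpenCV 4.12 (cv2) and the standard library are available. Lean on these libraries where they do the work, as an engineer would, in place of code of your own. Each camera call takes 0.05 s, during which the arm holds its last target. There are 200 camera calls.

## Working session

There is one attempt and no reset: what is moved stays moved. The work goes in short steps, Python scripts to look and compute and a tool call to move; the robot and the scene stay as the last step left them, time stands still between calls to the robot, and variables do not carry over. Pictures are saved under pics/ and viewed, at most 10 in all, crops included, and the job is handed in when it is done.

Besides the shell and the picture viewer there is one more tool, called after "Request:" in YAML: its name, and indented under it one key for each argument. arm_command: Moves the arm, as the interface text tells. Its arguments: {"type":"object","properties":{"grip":{"type":"array","items":{"type":"number"}},"slide":{"type":"array","items":{"type":"array","items":{"type":"number"}}},"delta_rot":{"type":"array","items":{"type":"array","items":{"type":"number"}}}},"required":["grip","slide","delta_rot"]}

```bash
mkdir -p pics; ls; python3 - <<'E'
from bench import arm
import cv2,pickle
o=arm.get_obs(); print({k:o[k] for k in ('clock','eef_pos','orientation','contact_force','width')})
d={}
for n in ('side','top'):
    c=arm.capture(n); d[n]=c; cv2.imwrite(f'pics/{n}0.png',c['frame'][:,:,::-1]); print(n,c['vfov'],c['cx'],c['cy'],c['view'])
pickle.dump(d,open('c0.pkl','wb'))
E
```

```text
pics
{'clock': 0.0, 'eef_pos': array([0.22558458, 0.58219501, 0.23019323]), 'orientation': array([-3.13534246e-04,  1.83857767e-01,  9.82952346e-01, -9.52700747e-04]), 'contact_force': array([-0.889903  , -0.60932914, -0.35633015]), 'width': 0.9979687306098984}
side 46.94173988046133 324.7114144481649 244.28263878184552 [[ 9.30862296e-01 -3.65369285e-01  8.19660638e-04 -4.93874777e-01]
 [-2.35619510e-01 -6.02006453e-01 -7.62936221e-01  1.96009107e-01]
 [ 2.79246902e-01  7.09995434e-01 -6.46473241e-01  1.53148747e+00]
 [ 0.00000000e+00  0.00000000e+00  0.00000000e+00  1.00000000e+00]]
top 46.30301627828519 323.7657341225386 240.09902370970931 [[-0.01497951 -0.99987624 -0.00480763  0.01426692]
 [-0.98055325  0.01563066 -0.19562978  0.53499756]
 [ 0.19568071  0.0017837  -0.98066604  1.74035543]
 [ 0.          0.          0.          1.        ]]
```

View pics/top0.png

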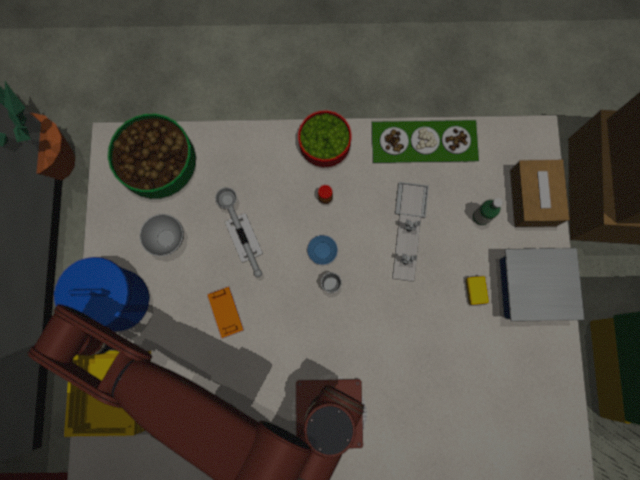

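View pics/side0.png

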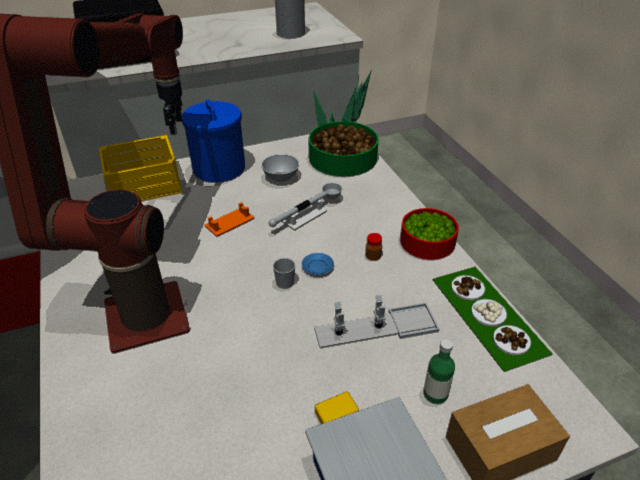

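The top view shows the scoop with its sleeve at about (243,236), bowl at (226,197) and ball at (258,273). The clips are at about (408,226) and (404,259), with the dish at (411,200). The side view agrees.

```bash
cat > h.py <<'E'
import numpy as np,cv2,pickle
from scipy.spatial.transform import Rotation as R
def ray(c,uv,V=None):
    V=c['view'] if V is None else V
    f=c['frame'].shape[0]/2/np.tan(np.radians(c['vfov'])/2)
    d=V[:3,:3].T@np.array([(uv[0]-c['cx'])/f,(uv[1]-c['cy'])/f,1.]); return -V[:3,:3].T@V[:3,3],d
def cast(c,uv,z,V=None):
    o,d=ray(c,uv,V); return o+d*(z-o[2])/d[2]
def wview(c,obs):
    q=obs['orientation']; T=np.eye(4); T[:3,:3]=R.from_quat([q[1],q[2],q[3],q[0]]).as_matrix(); T[:3,3]=obs['eef_pos']
    return np.linalg.inv(T@c['mount'])
def proj(c,p,V=None):
    V=c['view'] if V is None else V
    f=c['frame'].shape[0]/2/np.tan(np.radians(c['vfov'])/2); q=V[:3,:3]@p+V[:3,3]
    return c['cx']+f*q[0]/q[2],c['cy']+f*q[1]/q[2]
E
python3 - <<'E'
from h import *
d=pickle.load(open('c0.pkl','rb')); c=d['top']
im=c['frame']; hsv=cv2.cvtColor(im,cv2.COLOR_RGB2HSV)
m=np.zeros(im.shape[:2],np.uint8); m[222:252,230:256]=(im[222:252,230:256].max(2)<45)
n,l,s,ce=cv2.connectedComponentsWithStats(m); print(s[1:],ce[1:])
for n,uv,z in [('bowl',(226,197),.045),('ball',(258,273),.045),('sleeve',(243,236),.045),('fclip',(408,226),.1),('rclip',(404,259),.1),('dish',(411,200),.01),
 ('cup',(330,282),.03),('plate',(321,250),.01),('jar',(326,194),.04),('bot',(486,212),.1),('sb',(162,235),.03)]: print(n,cast(c,uv,z).round(3))
s=d['side']
for n,uv,z in [('bowl',(332,190),.045),('sleeve',(303,206),.045),('fclip',(380,298),.105),('rclip',(339,306),.105),('dish',(413,320),.01)]: print(n,cast(s,uv,z).round(3))
E
```

```text
[[237 228  11  16  88]] [[241.75       235.38636364]]
bowl [0.685 0.323 0.045]
ball [0.434 0.216 0.045]
sleeve [0.554 0.266 0.045]
fclip [ 0.566 -0.258  0.1  ]
rclip [ 0.462 -0.241  0.1  ]
dish [ 0.675 -0.285  0.01 ]
cup [ 0.403 -0.012  0.03 ]
plate [0.511 0.016 0.01 ]
jar [ 0.691 -0.004  0.04 ]
bot [ 0.607 -0.504  0.1  ]
sb [0.565 0.531 0.03 ]
bowl [0.681 0.315 0.045]
sleeve [0.556 0.263 0.045]
fclip [ 0.58  -0.266  0.105]
rclip [ 0.47  -0.254  0.105]
dish [ 0.674 -0.293  0.01 ]
```

Request:
arm_command:
  grip: [0.0854, 0.0854, 0.0854, 0.0854, 0.0854, 0.0854, 0.0854, 0.0854, 0.0854, 0.0854, 0.0854, 0.0854]
  slide:
    - [0.033, -0.0316, 0]
    - [0.033, -0.0316, 0]
    - [0.033, -0.0316, 0]
    - [0.033, -0.0316, 0]
    - [0.033, -0.0316, 0]
    - [0.033, -0.0316, 0]
    - [0.033, -0.0316, 0]
    - [0.033, -0.0316, 0]
    - [0.033, -0.0316, 0]
    - [0.033, -0.0316, 0]
    - [0, 0, 0]
    - [0, 0, 0]
  delta_rot:
    - [0, 0, 0.0775]
    - [0, 0, 0.0775]
    - [0, 0, 0.0775]
    - [0, 0, 0.0775]
    - [0, 0, 0.0775]
    - [0, 0, 0.0775]
    - [0, 0, 0.0775]
    - [0, 0, 0.0775]
    - [0, 0, 0.0775]
    - [0, 0, 0.0775]
    - [0, 0, 0]
    - [0, 0, 0]

```text
clock: 1.6
eef_pos: [0.5553, 0.2669, 0.2307]
orientation: [-0.001, -0.201, 0.98, 0.0]
contact_force: [-1.1, 0.6, -0.4]
width: 1.003
finger_force: 0.0
```

```bash
python3 - <<'E'
from h import *
from bench import arm
o=arm.get_obs(); c=arm.capture('wrist'); pickle.dump((o,c),open('w1.pkl','wb'))
cv2.imwrite('pics/w1.png',c['frame'][:,:,::-1]); print(o['clock'],o['eef_pos'],o['orientation'],o['qpos'],c['mount'])
E
```

```text
1.6 [0.55531254 0.26686205 0.23068689] [-7.01429555e-04 -2.00649362e-01  9.79662851e-01  1.99052118e-04] [ 3.19746551e-01  2.00798510e-01  1.55044270e+00  5.69224955e-04
  1.39169787e+00 -1.65519310e+00] [[-0.00122304 -0.96508984 -0.2619162   0.06566509]
 [ 0.99999822 -0.001556    0.00106386 -0.00113825]
 [-0.00143426 -0.26191444  0.96509003 -0.14324734]
 [ 0.          0.          0.          1.        ]]
```

View pics/w1.png

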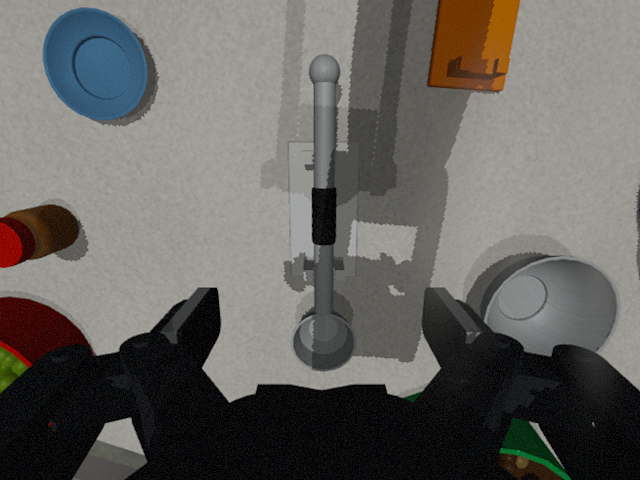

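The wrist view shows the scoop lying nearly upright in the picture: sleeve centre at about (324,216), ball at (324,71), bowl at (323,341).

```bash
python3 - <<'E'
from h import *
o,c=pickle.load(open('w1.pkl','rb')); V=wview(c,o); im=c['frame']
m=np.zeros(im.shape[:2],np.uint8); m[180:255,305:345]=im[180:255,305:345].max(2)<40
n,l,s,ce=cv2.connectedComponentsWithStats(m); i=1+s[1:,4].argmax(); print(s[i],ce[i])
a=cast(c,(s[i][0]+s[i][2]/2,s[i][1]),.0575,V);b=cast(c,(s[i][0]+s[i][2]/2,s[i][1]+s[i][3]),.0575,V)
S=cast(c,(s[i][0]+s[i][2]/2,s[i][1]+s[i][3]/2),.055,V); print(S,'len',np.linalg.norm(a-b))
B=cast(c,(323.5,71),.045,V); W=cast(c,(323.5,341),.05,V)
print(B,W,np.linalg.norm(S-B),np.linalg.norm(W-S)); d=W-B; print('yaw',np.degrees(np.arctan2(d[1],d[0])))
y=-V[:3,:3].T@np.zeros(3); q=o['orientation']; M=R.from_quat([q[1],q[2],q[3],q[0]]).as_matrix(); print('tool y ang',np.degrees(np.arctan2(M[1,1],M[0,1])))
E
```

```text
[ 312  187   25   58 1311] [323.71548436 215.54309687]
[0.55508174 0.26974234 0.055     ] len 0.05642563850092889
[0.43639092 0.21794922 0.045     ] [0.68321451 0.32364095 0.05      ] 0.12988471840424443 0.13909732586221935
yaw 23.180975183909613
tool y ang 113.14985033687272
```

Request:
arm_command:
  grip: [0.0854, 0.0854, 0.0854, 0.0854, 0.0854, 0.0854, 0.0854, 0.0854]
  slide:
    - [0, 0.0028, -0.04]
    - [0, 0, -0.04]
    - [0, 0, -0.04]
    - [0, 0, -0.04]
    - [0, 0, -0.03]
    - [0, 0, -0.015]
    - [0, 0, 0]
    - [0, 0, 0]
  delta_rot:
    - [0, 0, 0]
    - [0, 0, 0]
    - [0, 0, 0]
    - [0, 0, 0]
    - [0, 0, 0]
    - [0, 0, 0]
    - [0, 0, 0]
    - [0, 0, 0]

```text
clock: 2.65
eef_pos: [0.5569, 0.2703, 0.028]
orientation: [0.001, -0.201, 0.979, 0.0]
contact_force: [0.3, -0.9, -0.0]
width: 0.996
finger_force: 0.0
```

Request:
arm_command:
  grip: [0.015, 0.015, 0.015, 0.015, 0.015, 0.015, 0.015, 0.015]
  slide:
    - [0, 0, 0]
    - [0, 0, 0]
    - [0, 0, 0]
    - [0, 0, 0]
    - [0, 0, 0]
    - [0, 0, 0]
    - [0, 0, 0]
    - [0, 0, 0]
  delta_rot:
    - [0, 0, 0]
    - [0, 0, 0]
    - [0, 0, 0]
    - [0, 0, 0]
    - [0, 0, 0]
    - [0, 0, 0]
    - [0, 0, 0]
    - [0, 0, 0]

```text
clock: 3.65
eef_pos: [0.5563, 0.2695, 0.0268]
orientation: [0.0, -0.201, 0.98, -0.0]
contact_force: [-1.0, -2.0, 5.4]
width: 0.26
finger_force: 58.9
```

Request:
arm_command:
  grip: [0.015, 0.015, 0.015, 0.015, 0.015, 0.015, 0.015]
  slide:
    - [0, 0, 0.02]
    - [0, 0, 0.04]
    - [0, 0, 0.04]
    - [0, 0, 0.05]
    - [0, 0, 0.05]
    - [0, 0, 0.03]
    - [0, 0, 0]
  delta_rot:
    - [0, 0, 0]
    - [0, 0, 0]
    - [0, 0, 0]
    - [0, 0, 0]
    - [0, 0, 0]
    - [0, 0, 0]
    - [0, 0, 0]

```text
clock: 4.53
eef_pos: [0.5573, 0.2703, 0.2602]
orientation: [0.003, -0.201, 0.98, 0.001]
contact_force: [0.4, 0.9, -2.8]
width: 0.266
finger_force: 59.0
```

Request:
arm_command:
  grip: [0.015, 0.015, 0.015, 0.015, 0.015, 0.015, 0.015, 0.015, 0.015, 0.015, 0.015, 0.015]
  slide:
    - [-0.0036, -0.025, 0]
    - [-0.0036, -0.047, 0]
    - [-0.0036, -0.047, 0]
    - [-0.0036, -0.047, 0]
    - [-0.0036, -0.047, 0]
    - [-0.0036, -0.047, 0]
    - [-0.0036, -0.047, 0]
    - [-0.0036, -0.047, 0]
    - [-0.0036, -0.047, 0]
    - [-0.0036, -0.047, 0]
    - [0, -0.017, 0]
    - [0, 0, 0]
  delta_rot:
    - [0, 0, -0.0585]
    - [0, 0, -0.0585]
    - [0, 0, -0.0585]
    - [0, 0, -0.0585]
    - [0, 0, -0.0585]
    - [0, 0, -0.0585]
    - [0, 0, -0.0585]
    - [0, 0, -0.0585]
    - [0, 0, -0.0585]
    - [0, 0, -0.0585]
    - [0, 0, 0]
    - [0, 0, 0]

```text
clock: 6.02
eef_pos: [0.5191, -0.1956, 0.2545]
orientation: [-0.001, 0.09, 0.996, 0.001]
contact_force: [-0.1, -0.1, -1.6]
width: 0.258
finger_force: 59.2
```

```bash
python3 - <<'E'
from h import *
from bench import arm
o=arm.get_obs(); c=arm.capture('wrist'); pickle.dump((o,c),open('w2.pkl','wb'))
cv2.imwrite('pics/w2.png',c['frame'][:,:,::-1]); print(o['clock'],o['eef_pos'],o['orientation'],o['qpos'],o['contact_force'],o['wrist_torque'],o['width'])
V=wview(c,o); q=o['orientation']; M=R.from_quat([q[1],q[2],q[3],q[0]]).as_matrix(); print('tool y ang',np.degrees(np.arctan2(M[1,1],M[0,1])))
E
```

```text
6.025 [ 0.51905713 -0.19560939  0.25448734] [-1.32088797e-03  9.04398459e-02  9.95900692e-01  8.37630911e-04] [-5.02864550e-01  4.00178323e-02  1.68138915e+00  4.81497771e-04
  1.42327740e+00 -1.89260498e+00] [-0.08372861 -0.07339743 -1.62108805] [0.05277792 0.00570794 0.00937687] 0.2581967010654976
tool y ang 79.62205012045287
```

View pics/w2.png

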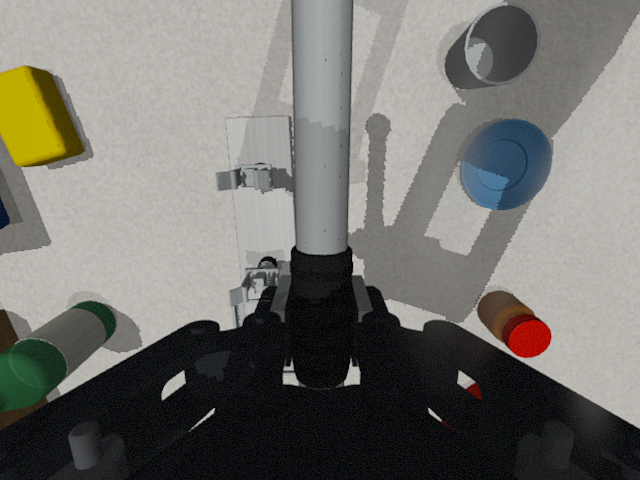

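The wrist view shows the rear clip at about (258,178) and the front clip partly hidden at (260,280) by the fingers, with the handle at column 322. I'll shift towards the bowl side for a clear look.

Request:
arm_command:
  grip: [0.015, 0.015, 0.015, 0.015]
  slide:
    - [0.04, 0.0, 0]
    - [0.04, 0.0, 0]
    - [0.03, 0.0, 0]
    - [0, 0, 0]
  delta_rot:
    - [0, 0, 0]
    - [0, 0, 0]
    - [0, 0, 0]
    - [0, 0, 0]

```text
clock: 6.58
eef_pos: [0.6312, -0.1928, 0.2549]
orientation: [-0.001, 0.088, 0.996, 0.001]
contact_force: [-0.3, 0.5, -1.7]
width: 0.264
finger_force: 59.2
```

```bash
python3 - <<'E'
from h import *
from bench import arm
o=arm.get_obs(); c=arm.capture('wrist'); pickle.dump((o,c),open('w3.pkl','wb'))
im=c['frame'][90:310,190:350,::-1]
cv2.imwrite('pics/w3.png',cv2.resize(im,None,fx=2.7,fy=2.7,interpolation=cv2.INTER_CUBIC)); print(o['clock'],o['eef_pos'],o['orientation'])
E
```

```text
6.575 [ 0.63118351 -0.19281612  0.25493699] [-6.97317733e-04  8.79597313e-02  9.96123592e-01  6.24341184e-04]
```

View pics/w3.png

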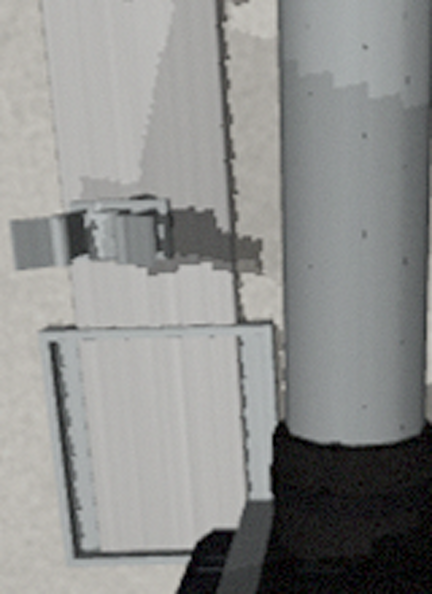

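The crop shows the base plate's edges, from (50,20) to (72,320) on the left and (220,0) to (238,320) on the right. The front clip is at about rows 205–265, and the dish's rear rim runs from (42,330) to (272,322).

```bash
python3 - <<'E'
from h import *
o,c=pickle.load(open('w3.pkl','rb')); V=wview(c,o)
f=lambda u,v,z:cast(c,(u/2.7+190-.3,v/2.7+90-.3),z,V)
ang=lambda d:np.degrees(np.arctan2(d[1],d[0])).round(2)
# subpixel plate edges by gradient over rows
g=cv2.cvtColor(c['frame'],cv2.COLOR_RGB2GRAY).astype(float)
L0,L1=f(50,20,.01),f(72,320,.01);R0,R1=f(219,0,.01),f(237,320,.01)
print('L',L0,L1,ang(L1-L0),'R',R0,R1,ang(R1-R0))
yaw=np.radians((ang(L1-L0)+ang(R1-R0))/2); u=np.array([np.cos(yaw),np.sin(yaw)]);n=np.array([-u[1],u[0]])
print('width',n@(R0-L0)[:2],n@(R1-L1)[:2])
for nme,p in [('dishRL',f(42,330,.013)),('dishRR',f(272,322,.013)),('dishFL',f(75,560,.013)),('flapL tip',f(12,243,.105)),('flapR tip',f(165,225,.105))]:
    print(nme,p,'along',u@p[:2],'across',n@p[:2])
print('mid across',n@(L0+R0)[:2]/2,n@(L1+R1)[:2]/2,np.degrees(yaw))
o,c=pickle.load(open('w2.pkl','rb')); V=wview(c,o)
for nme,p in [('rear flap L',cast(c,(217,179),.105,V)),('plate rear L',cast(c,(227,118),.01,V)),('plate rear R',cast(c,(289,116),.01,V)),('rear flap corners',cast(c,(217,170),.105,V)),('',cast(c,(218,189),.105,V)),('front flap',cast(c,(231,297),.105,V)),('frcorners',cast(c,(230,290),.105,V)),('',cast(c,(232,304),.105,V))]:
    print(nme,p,'along',u@p[:2],'across',n@p[:2])
E
python3 - <<'E'
import cv2,sys
sys.path.insert(0,'.')
from h import *
import os; os.chdir('.')
o,c=pickle.load(open('w2.pkl','rb'))
cv2.imwrite('pics/w2c.png',cv2.resize(c['frame'][100:340,205:305,::-1],None,fx=2.5*1.0,fy=2.5,interpolation=cv2.INTER_CUBIC))
E
```

```text
L [ 0.49753949 -0.29135687  0.01      ] [ 0.61586779 -0.31353405  0.01      ] -10.62 R [ 0.50213939 -0.22392181  0.01      ] [ 0.62841883 -0.24368621  0.01      ] -8.9
width 0.06723881670528226 0.07096456316785897
dishRL [ 0.61742981 -0.32625916  0.013     ] along 0.6638013789503155 across -0.21686940638089722
dishRR [ 0.63143732 -0.22867508  0.013     ] along 0.6610635525330549 across -0.11832313913233622
dishFL [ 0.72392537 -0.33964923  0.013     ] along 0.7710254736787481 across -0.2120123847253317
flapL tip [ 0.57651181 -0.29383533  0.105     ] along 0.6179790658257025 across -0.1918513476876463
flapR tip [ 0.57959663 -0.244693    0.105     ] along 0.6126885534914585 across -0.14289733653158204
mid across -0.16917685842454305 -0.1691109867959579 -9.76
rear flap L [ 0.46666942 -0.27670486  0.105     ] along 0.5068225038519515 across -0.1935894631730136
plate rear L [ 0.40883468 -0.27885842  0.01      ] along 0.45018990691368443 across -0.20551608456507323
plate rear R [ 0.41900485 -0.21232024  0.01      ] along 0.44893322931078344 across -0.1382168817669963
rear flap corners [ 0.45931797 -0.27473713  0.105     ] along 0.4992438756551718 across -0.19289644571331283
 [ 0.47511261 -0.27807469  0.105     ] along 0.5153757068858997 across -0.19350816464688603
front flap [ 0.5756169  -0.29228616  0.105     ] along 0.6168344956428887 across -0.19047630161819895
frcorners [ 0.56853227 -0.29143281  0.105     ] along 0.6097077379349515 across -0.19083630237412938
 [ 0.58278447 -0.2931495   0.105     ] along 0.6240446772780579 across -0.19011208678932032
```

View pics/w2c.png

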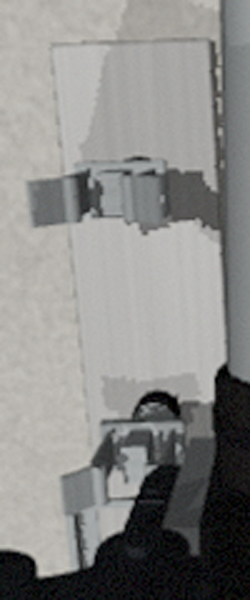

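```bash
python3 - <<'E'
from h import *
for w in ('w2','w3'):
    o,c=pickle.load(open(w+'.pkl','rb')); M=np.linalg.inv(c['mount'])
    g=cv2.cvtColor(c['frame'],cv2.COLOR_RGB2GRAY).astype(float)
    for x in (.035,.05,.07,.09):
        print(w,x,proj(c,np.array([x,0,-.018]),M))
    for r in (20,100,180,230):
        d=np.diff(cv2.GaussianBlur(g,(5,5),0)[r]); print(r,270+np.abs(d[270:310]).argmax(),335+np.abs(d[335:375]).argmax())
E
```

```text
w2 0.035 (np.float64(322.397597413053), np.float64(226.29043196443132))
w2 0.05 (np.float64(322.39235169345716), np.float64(186.7390418194654))
w2 0.07 (np.float64(322.38482298517687), np.float64(129.974498263218))
w2 0.09 (np.float64(322.3766068350982), np.float64(68.02681857622605))
20 290 352
100 292 350
180 270 348
230 294 347
w3 0.035 (np.float64(322.41136570306014), np.float64(226.29557092018348))
w3 0.05 (np.float64(322.40649918801216), np.float64(186.74406079638587))
w3 0.07 (np.float64(322.39951470312934), np.float64(129.97922562608056))
w3 0.09 (np.float64(322.39189244939325), np.float64(68.03106706999412))
20 290 352
100 272 350
180 286 348
230 290 347
```

Request:
arm_command:
  grip: [0.015, 0.015, 0.015, 0.015, 0.015, 0.015]
  slide:
    - [-0.03, -0.02, 0]
    - [-0.03, -0.02, -0.02]
    - [-0.03, -0.02, -0.03]
    - [-0.016, -0.01, -0.03]
    - [0, 0, -0.025]
    - [0, 0, 0]
  delta_rot:
    - [0, 0, 0.022]
    - [0, 0, 0]
    - [0, 0, 0]
    - [0, 0, 0]
    - [0, 0, 0]
    - [0, 0, 0]

```text
clock: 7.38
eef_pos: [0.5215, -0.2636, 0.1491]
orientation: [-0.002, 0.079, 0.997, 0.001]
contact_force: [0.7, 0.1, -0.8]
width: 0.26
finger_force: 59.2
```

```bash
python3 - <<'E'
from h import *
from bench import arm
o=arm.get_obs(); c=arm.capture('side'); w=arm.capture('wrist'); pickle.dump((o,c,w),open('w4.pkl','wb'))
a=cv2.resize(c['frame'][230:350,290:450,::-1],None,fx=3,fy=3,interpolation=cv2.INTER_CUBIC)
b=cv2.resize(w['frame'][:,:,::-1],(480,360))
b=cv2.resize(w['frame'][:,190:450,::-1],(310,572))
a=np.pad(a,((0,572-a.shape[0]),(0,0),(0,0)))
cv2.imwrite('pics/w4.png',np.hstack([a,b])); print(o['clock'],o['eef_pos'],o['orientation'],o['contact_force'])
E
```

```text
7.375 [ 0.52151292 -0.26364554  0.14909583] [-0.00225599  0.07878149  0.9968884   0.00138293] [ 0.67814139  0.1330884  -0.79362544]
```

View pics/w4.png

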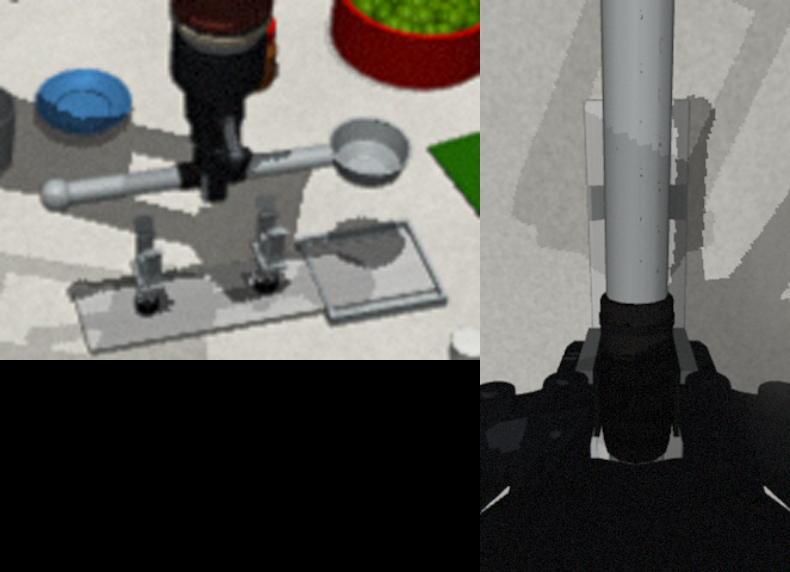

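The picture shows the handle over the clips: in the wrist half the handle's centre column is about 637, the plate is centred at 637.5 and the rear clip's flaps at 639.5. So it is about 1 mm off. I'll correct that and go down to just above the mouths.

Request:
arm_command:
  grip: [0.015, 0.015, 0.015, 0.015, 0.015, 0.015]
  slide:
    - [0.0035, 0.0007, -0.01]
    - [0, 0, -0.02]
    - [0, 0, -0.02]
    - [0, 0, -0.01]
    - [0, 0, 0]
    - [0, 0, 0]
  delta_rot:
    - [0, 0, 0]
    - [0, 0, 0]
    - [0, 0, 0]
    - [0, 0, 0]
    - [0, 0, 0]
    - [0, 0, 0]

```text
clock: 8.22
eef_pos: [0.5278, -0.2651, 0.0917]
orientation: [0.0, 0.079, 0.997, -0.0]
contact_force: [0.9, -0.2, -1.8]
width: 0.26
finger_force: 59.2
```

Request:
arm_command:
  grip: [0.015, 0.015, 0.015, 0.015, 0.015]
  slide:
    - [0, 0, -0.003]
    - [0, 0, -0.002]
    - [0, 0, -0.002]
    - [0, 0, 0]
    - [0, 0, 0]
  delta_rot:
    - [0, 0, 0]
    - [0, 0, 0]
    - [0, 0, 0]
    - [0, 0, 0]
    - [0, 0, 0]

```text
clock: 8.85
eef_pos: [0.5274, -0.2648, 0.0843]
orientation: [0.0, 0.079, 0.997, -0.0]
contact_force: [-0.0, 0.1, -1.7]
width: 0.26
finger_force: 59.2
```

Request:
arm_command:
  grip: [0.015, 0.015]
  slide:
    - [-0.001, 0.0012, 0]
    - [0, 0, 0]
  delta_rot:
    - [0, 0, 0]
    - [0, 0, 0]

```text
clock: 9.1
eef_pos: [0.5263, -0.2635, 0.0843]
orientation: [-0.0, 0.079, 0.997, 0.0]
contact_force: [0.2, 0.1, -2.0]
width: 0.262
finger_force: 59.2
```

```bash
python3 - <<'E'
from h import *
from bench import arm
o=arm.get_obs(); c=arm.capture('side'); w=arm.capture('wrist'); pickle.dump((o,c,w),open('w5.pkl','wb'))
a=cv2.resize(c['frame'][260:360,300:420,::-1],None,fx=4,fy=4,interpolation=cv2.INTER_CUBIC)
b=cv2.resize(w['frame'][40:340,240:400,::-1],None,fx=1.9,fy=1.9,interpolation=cv2.INTER_CUBIC)
a=np.pad(a,((0,b.shape[0]-a.shape[0]),(0,0),(0,0)))
cv2.imwrite('pics/w5.png',np.hstack([a,b])); print(o['clock'],o['eef_pos'],o['orientation'],o['contact_force'])
E
```

```text
9.1 [ 0.52633203 -0.26346157  0.08433247] [-9.08934872e-06  7.87809644e-02  9.96891950e-01  7.64325620e-06] [ 0.24482979  0.09671209 -2.00666047]
```

View pics/w5.png

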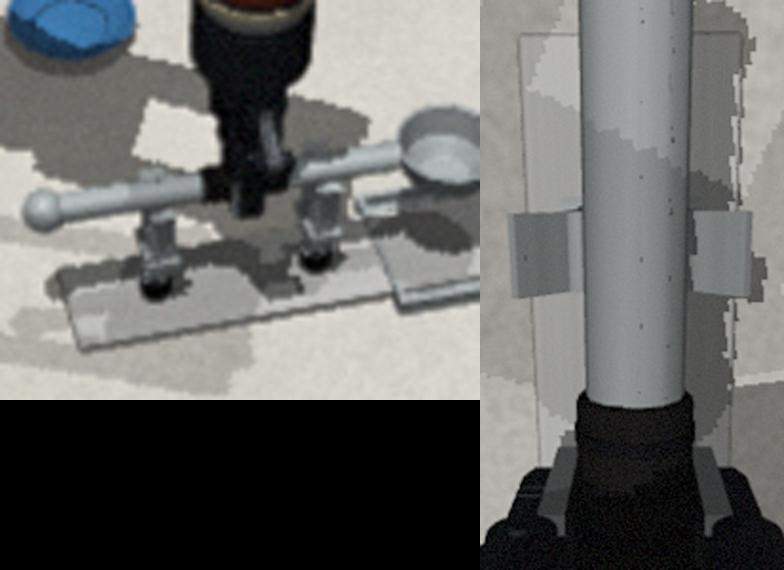

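The wrist half shows the rear clip's flaps spanning columns 509–751 (centre 630) against a handle centre of 636, so the rear is about 1 mm off. The plate is also turned about 1° relative to the handle. I'll turn by +0.017 rad and start pressing.

Request:
arm_command:
  grip: [0.015, 0.015, 0.015, 0.015]
  slide:
    - [0, -0.0003, 0]
    - [0, 0, -0.002]
    - [0, 0, -0.002]
    - [0, 0, 0]
  delta_rot:
    - [0, 0, 0.017]
    - [0, 0, 0]
    - [0, 0, 0]
    - [0, 0, 0]

```text
clock: 9.7
eef_pos: [0.5265, -0.2639, 0.0804]
orientation: [0.0, 0.07, 0.998, -0.0]
contact_force: [-0.4, -0.1, -0.0]
width: 0.261
finger_force: 59.4
```

Request:
arm_command:
  grip: [0.015, 0.015, 0.015, 0.015]
  slide:
    - [0, 0, -0.002]
    - [0, 0, -0.002]
    - [0, 0, 0]
    - [0, 0, 0]
  delta_rot:
    - [0, 0, 0]
    - [0, 0, 0]
    - [0, 0, 0]
    - [0, 0, 0]

```text
clock: 10.2
eef_pos: [0.5267, -0.264, 0.0765]
orientation: [0.0, 0.07, 0.998, -0.0]
contact_force: [1.3, 0.0, 2.8]
width: 0.261
finger_force: 59.7
```

Request:
arm_command:
  grip: [0.015, 0.015, 0.015, 0.015]
  slide:
    - [0, 0, -0.002]
    - [0, 0, -0.002]
    - [0, 0, 0]
    - [0, 0, 0]
  delta_rot:
    - [0, 0, 0]
    - [0, 0, 0]
    - [0, 0, 0]
    - [0, 0, 0]

```text
clock: 10.7
eef_pos: [0.5267, -0.264, 0.0725]
orientation: [0.0, 0.07, 0.998, -0.0]
contact_force: [1.5, 0.5, 4.6]
width: 0.264
finger_force: 59.9
```

Request:
arm_command:
  grip: [0.015, 0.015, 0.015]
  slide:
    - [0, 0, -0.0015]
    - [0, 0, -0.0015]
    - [0, 0, 0]
  delta_rot:
    - [0, 0, 0]
    - [0, 0, 0]
    - [0, 0, 0]

```text
clock: 11.08
eef_pos: [0.5267, -0.264, 0.0697]
orientation: [0.0, 0.07, 0.998, -0.0]
contact_force: [0.4, 0.9, 5.7]
width: 0.257
finger_force: 60.0
```

Request:
arm_command:
  grip: [0.015, 0.015, 0.015]
  slide:
    - [0, 0, -0.0015]
    - [0, 0, -0.0015]
    - [0, 0, 0]
  delta_rot:
    - [0, 0, 0]
    - [0, 0, 0]
    - [0, 0, 0]

```text
clock: 11.45
eef_pos: [0.5267, -0.2641, 0.0669]
orientation: [0.0, 0.07, 0.998, -0.0]
contact_force: [-0.5, 1.8, 8.2]
width: 0.263
finger_force: 60.2
```

Request:
arm_command:
  grip: [0.015, 0.015, 0.015]
  slide:
    - [0, 0, -0.0015]
    - [0, 0, -0.0015]
    - [0, 0, 0]
  delta_rot:
    - [0, 0, 0]
    - [0, 0, 0]
    - [0, 0, 0]

```text
clock: 11.82
eef_pos: [0.5268, -0.2641, 0.0642]
orientation: [0.0, 0.07, 0.998, -0.0]
contact_force: [-0.9, 1.2, 9.1]
width: 0.264
finger_force: 60.4
```

Request:
arm_command:
  grip: [0.015, 0.015, 0.015]
  slide:
    - [0, 0, -0.001]
    - [0, 0, -0.001]
    - [0, 0, 0]
  delta_rot:
    - [0, 0, 0]
    - [0, 0, 0]
    - [0, 0, 0]

```text
clock: 12.2
eef_pos: [0.5269, -0.2642, 0.0624]
orientation: [0.001, 0.07, 0.998, -0.0]
contact_force: [-0.6, 1.7, 10.0]
width: 0.257
finger_force: 60.4
```

```bash
python3 -c "
from bench import arm
o=arm.get_obs();print(o['wrist_torque'],o['contact_force'],o['eef_pos'])"
```

```text
[ 0.19818435  0.16249779 -0.02874916] [-0.55204946  1.65957653 10.03156133] [ 0.52693781 -0.26415817  0.06240144]
```

Request:
arm_command:
  grip: [0.015, 0.015, 0.015]
  slide:
    - [0, 0, -0.001]
    - [0, 0, -0.001]
    - [0, 0, 0]
  delta_rot:
    - [0, 0, 0]
    - [0, 0, 0]
    - [0, 0, 0]

```text
clock: 12.58
eef_pos: [0.5271, -0.2642, 0.0606]
orientation: [0.001, 0.07, 0.998, -0.0]
contact_force: [-1.1, 1.8, 9.6]
width: 0.264
finger_force: 60.5
```

```bash
python3 -c "
from bench import arm
o=arm.get_obs();print(o['wrist_torque'],o['contact_force'],o['eef_pos'])"
```

```text
[ 0.28082974  0.14324881 -0.13086753] [-1.07972953  1.77362498  9.5961123 ] [ 0.52707431 -0.26423287  0.06059777]
```

Request:
arm_command:
  grip: [0.015, 0.015, 0.015]
  slide:
    - [0, 0.0005, -0.001]
    - [0, 0, -0.001]
    - [0, 0, 0]
  delta_rot:
    - [0, 0, 0]
    - [0, 0, 0]
    - [0, 0, 0]

```text
clock: 12.95
eef_pos: [0.5272, -0.2641, 0.0589]
orientation: [0.001, 0.07, 0.998, -0.001]
contact_force: [-0.7, 0.9, 11.1]
width: 0.258
finger_force: 60.6
```

Request:
arm_command:
  grip: [0.015, 0.015, 0.015]
  slide:
    - [0, 0, -0.001]
    - [0, 0, -0.001]
    - [0, 0, 0]
  delta_rot:
    - [0, 0, 0]
    - [0, 0, 0]
    - [0, 0, 0]

```text
clock: 13.32
eef_pos: [0.5274, -0.2642, 0.0571]
orientation: [0.001, 0.07, 0.998, -0.001]
contact_force: [-0.9, 0.7, 12.7]
width: 0.259
finger_force: 60.7
```

```bash
python3 -c "
from bench import arm
o=arm.get_obs();print(o['wrist_torque'],o['contact_force'],o['eef_pos'])"
```

```text
[ 0.18006554  0.16359015 -0.0551717 ] [-0.91458545  0.73296075 12.65024909] [ 0.52741314 -0.26417757  0.05705775]
```

Request:
arm_command:
  grip: [0.015, 0.015, 0.015]
  slide:
    - [0, 0, -0.001]
    - [0, 0, -0.0005]
    - [0, 0, 0]
  delta_rot:
    - [0, 0, 0]
    - [0, 0, 0]
    - [0, 0, 0]

```text
clock: 13.7
eef_pos: [0.5275, -0.2642, 0.0555]
orientation: [0.001, 0.07, 0.998, -0.001]
contact_force: [-0.4, 0.9, 9.4]
width: 0.261
finger_force: 60.6
```

```bash
python3 -c "
from bench import arm
o=arm.get_obs();print(o['wrist_torque'],o['contact_force'],o['eef_pos'])"
```

```text
[ 0.1633935   0.07808894 -0.014613  ] [-0.35032087  0.92206645  9.36886559] [ 0.52753901 -0.26418633  0.05553572]
```

Request:
arm_command:
  grip: [0.015, 0.015, 0.015]
  slide:
    - [0, 0, -0.001]
    - [0, 0, -0.0005]
    - [0, 0, 0]
  delta_rot:
    - [0, 0, 0]
    - [0, 0, 0]
    - [0, 0, 0]

```text
clock: 14.08
eef_pos: [0.5271, -0.264, 0.0532]
orientation: [0.001, 0.07, 0.998, -0.001]
contact_force: [-0.3, 0.7, 7.4]
width: 0.262
finger_force: 60.2
```

```bash
python3 -c "
from bench import arm
o=arm.get_obs();print(o['wrist_torque'],o['contact_force'],o['eef_pos'])"
```

```text
[ 0.02178631 -0.1117667  -0.06423262] [-0.34631216  0.69331747  7.42451353] [ 0.52711641 -0.26397676  0.05316596]
```

```bash
python3 - <<'E'
from h import *
from bench import arm
o=arm.get_obs(); c=arm.capture('side'); w=arm.capture('wrist'); pickle.dump((o,c,w),open('w6.pkl','wb'))
o2=arm.get_obs(); print(o2['contact_force'],o2['wrist_torque'],o2['eef_pos'])
a=cv2.resize(c['frame'][260:350,310:410,::-1],None,fx=4.5,fy=4.5,interpolation=cv2.INTER_CUBIC)
b=cv2.resize(w['frame'][40:340,240:400,::-1],None,fx=1.9,fy=1.9,interpolation=cv2.INTER_CUBIC)
a=np.pad(a,((0,b.shape[0]-a.shape[0]),(0,0),(0,0)))
cv2.imwrite('pics/w6.png',np.hstack([a,b]))
E
```

```text
[ 1.5145171  -1.20685562  7.30968788] [ 0.0594473  -0.12910171 -0.09258247] [ 0.52712745 -0.26395383  0.05322448]
```

View pics/w6.png

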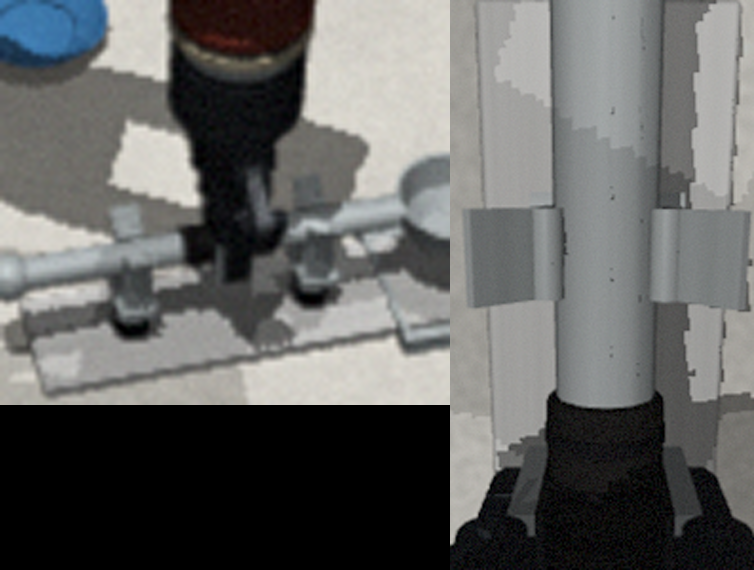

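The picture shows both clips' flaps standing equally high above the handle: rear top at (125,205), front top at (307,178). In the wrist half the rear lips close over the handle. Both have snapped, so I'll stop pushing and ease up to the resting height.

Request:
arm_command:
  grip: [0.015, 0.015, 0.015, 0.015, 0.015, 0.015]
  slide:
    - [0, 0, 0.002]
    - [0, 0, 0.002]
    - [0, 0, 0.002]
    - [0, 0, 0.002]
    - [0, 0, 0]
    - [0, 0, 0]
  delta_rot:
    - [0, 0, 0]
    - [0, 0, 0]
    - [0, 0, 0]
    - [0, 0, 0]
    - [0, 0, 0]
    - [0, 0, 0]

```text
clock: 14.92
eef_pos: [0.5266, -0.2637, 0.0604]
orientation: [0.0, 0.07, 0.998, -0.0]
contact_force: [3.7, -3.1, 3.1]
width: 0.26
finger_force: 59.8
```

```bash
python3 -c "
from bench import arm
o=arm.get_obs();print(o['wrist_torque'],o['contact_force'],o['eef_pos'])"
```

```text
[-0.47838591 -0.53481764 -0.02443598] [ 3.66572759 -3.09061386  3.09660278] [ 0.52661644 -0.26368247  0.06043202]
```

Request:
arm_command:
  grip: [0.015, 0.015, 0.015, 0.015, 0.015]
  slide:
    - [0, 0, 0.002]
    - [0, 0, 0.0015]
    - [0, 0, 0.001]
    - [0, 0, 0]
    - [0, 0, 0]
  delta_rot:
    - [0, 0, 0]
    - [0, 0, 0]
    - [0, 0, 0]
    - [0, 0, 0]
    - [0, 0, 0]

```text
clock: 15.55
eef_pos: [0.5259, -0.2632, 0.0645]
orientation: [-0.001, 0.07, 0.998, 0.0]
contact_force: [1.5, -3.4, 0.0]
width: 0.262
finger_force: 59.5
```

```bash
python3 -c "
from bench import arm
o=arm.get_obs();print(o['wrist_torque'],o['contact_force'],o['eef_pos'])"
```

```text
[-0.43904755 -0.16404374 -0.09970711] [ 1.52112845 -3.44288695  0.04746513] [ 0.52592658 -0.26319481  0.06448248]
```

Request:
arm_command:
  grip: [0.015, 0.015, 0.015, 0.015]
  slide:
    - [0, -0.0008, 0.001]
    - [0, 0, 0.001]
    - [0, 0, 0]
    - [0, 0, 0]
  delta_rot:
    - [0, 0, 0]
    - [0, 0, 0]
    - [0, 0, 0]
    - [0, 0, 0]

```text
clock: 16.05
eef_pos: [0.5259, -0.2635, 0.0664]
orientation: [-0.001, 0.07, 0.998, 0.001]
contact_force: [-0.7, 1.8, -0.3]
width: 0.26
finger_force: 59.3
```

Request:
arm_command:
  grip: [0.03, 0.035, 0.045, 0.06, 0.07, 0.07, 0.07, 0.07]
  slide:
    - [0, 0, 0]
    - [0, 0, 0]
    - [0, 0, 0]
    - [0, 0, 0]
    - [0, 0, 0]
    - [0, 0, 0]
    - [0, 0, 0]
    - [0, 0, 0]
  delta_rot:
    - [0, 0, 0]
    - [0, 0, 0]
    - [0, 0, 0]
    - [0, 0, 0]
    - [0, 0, 0]
    - [0, 0, 0]
    - [0, 0, 0]
    - [0, 0, 0]

```text
clock: 17.05
eef_pos: [0.5264, -0.2642, 0.0668]
orientation: [-0.0, 0.07, 0.998, -0.0]
contact_force: [-0.0, 0.3, -0.2]
width: 0.82
finger_force: 0.0
```

Request:
arm_command:
  grip: [0.07, 0.07, 0.07, 0.07, 0.07, 0.07, 0.07, 0.07]
  slide:
    - [0, 0, 0.01]
    - [0, 0, 0.02]
    - [0, 0, 0.03]
    - [0, 0, 0.03]
    - [0, 0, 0.03]
    - [0, 0, 0.03]
    - [0, 0, 0]
    - [0, 0, 0]
  delta_rot:
    - [0, 0, 0]
    - [0, 0, 0]
    - [0, 0, 0]
    - [0, 0, 0]
    - [0, 0, 0]
    - [0, 0, 0]
    - [0, 0, 0]
    - [0, 0, 0]

```text
clock: 18.05
eef_pos: [0.5262, -0.2641, 0.217]
orientation: [0.0, 0.07, 0.998, -0.0]
contact_force: [0.0, -0.5, 0.1]
width: 0.824
finger_force: 0.0
```

```bash
python3 - <<'E'
from h import *
from bench import arm
o=arm.get_obs(); c=arm.capture('side'); w=arm.capture('wrist')
a=cv2.resize(c['frame'][250:350,300:450,::-1],None,fx=3,fy=3,interpolation=cv2.INTER_CUBIC)
b=cv2.resize(w['frame'][:,190:450,::-1],(310,572))
a=np.pad(a,((0,572-a.shape[0]),(0,0),(0,0)))
cv2.imwrite('pics/w7.png',np.hstack([a,b])); print(o['clock'],o['eef_pos'],o['contact_force'])
E
```

```text
18.05 [ 0.52624832 -0.26407786  0.21700959] [ 0.00347496 -0.50333728  0.0696619 ]
```

View pics/w7.png

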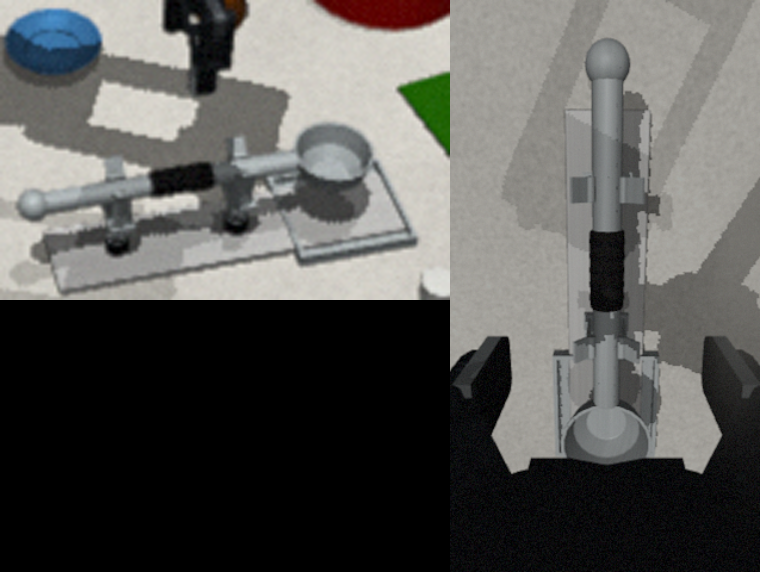

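The scoop sits level in both clips, with its sleeve between them at about (607,270) and its bowl mouth-up over the dish. The gripper is clear of it.

```bash
python3 -c "
from bench import arm
print(arm.sign_off())"
```

```text
the job is handed in; nothing more can be done
None
```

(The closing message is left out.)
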